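Refit the pulled-off hob knob and hold it pressed in

TASK

Put the loose black knob back on the hob's bare D-shaped spindle: turn it so that the flat in its bore matches the flat on the spindle and push it fully home. Then press it all the way down against its spring, as for lighting the burner, and finish while still holding the knob pressed down between the fingers; leave everything else on the table where it is.

Things in the scene. Friction and masses are not known exactly. Their poses are not given: they have to be found in the camera images.
- knob: The loose hob knob, black plastic, about 45 g, 36 mm high, standing on the table bore down. Origin on the bore's axis at its underside; z up, x along its grip bar towards the pointed beak. Round flange 44 mm across and 8 mm high; on it a bar 20 mm wide (y), x from -20 to 20 mm, 8 to 36 mm up, ending in a pointed beak (tip at x = 30 mm, 14 to 36 mm up); -x end square. A white line on top runs to the beak.
- knob_seat (a point): Inner end of the knob's D-shaped bore: on its axis, 14 mm above the underside; meets the spindle's tip when fully home. The bore is round, 13.8 mm in diameter, with a flat 2.9 mm from the axis on the +x side (under the beak) and a 2 mm chamfered mouth. It fits only with the knob's x along the spindle's x, within about 0.15 rad, and then slides on with light play, without force.
- spindle_tip (a point): Centre of the top end of the bare upright steel D-spindle, 98 mm above the table. 12 mm in diameter, with a full-length flat 2 mm from the axis and a 1.5 mm chamfered tip. z up; x level, pointing out of the flat (square to it). It cannot turn; it sinks on a spring (joint spindle) and this point with it.
- valve: The round black bezel the spindle stands in, fixed on the hob's top: 60 mm across and 4 mm thick, with a collar 25 mm across up to 6 mm. Origin at the centre of its underside, 70 mm above the table, on the spindle's axis; x as the spindle's. A white tick on its rim (+x) marks the flat's side. The spindle rises 22 mm above the collar; with the knob fully home and not pressed, the knob's underside is 8 mm above the collar.
- spindle (a joint): How far the spindle is pressed down, m: 0 at rest, 0.006 against its stop. A spring pushes back with 4 N at the start of the travel and 8.8 N at the stop, and lifts it again as soon as it is let go.
- fitted_knob: The hob's other control, already fitted and fixed: same bezel (60 mm) with a like black knob, its top 50 mm above the hob's top; 130 mm from the bare spindle along the hob's control strip. Origin at the centre of the bezel's underside, on the hob's top. It does not move.
- hob: The fixed two-burner table hob, white sides, steel top, 70 mm high. Origin on the table under the middle of its control strip; reaches x = -160 to 160, y = -55 to 400 mm. The controls stand at x = -65 and 65 mm, y = 0; which is the bare spindle varies. Pan supports, 101 mm high, begin at y = 100 mm; a pan (to 140 mm high, 140 mm across, handle to +x) stands at y = 315 mm.
- dish: Clear flat dish, 92 mm across, 14 mm high. Origin at the centre of the underside (also for the things below). Bystander.
- burner_cap: Dark steel burner cap, round, 60 mm across, 15 mm high, 150 g. Bystander.
- scale_bar: White plastic bar, 100 mm long (y), 20 mm wide, 5 mm thick. Bystander.
- lighter: Stick lighter lying along x: handle 85 x 24 x 20 mm centred at x = -50 mm, thin steel barrel to x = 100 mm. Bystander.
- salt_jar: Glass jar with a lid, 64 mm across, 110 mm high. Bystander.
- tub: Orange plastic tub with a lid, 100 mm across, 150 mm high. Bystander.
- pepper_jar: Small glass jar with a lid, 48 mm across, 100 mm high. Bystander.
There are look-alikes about, which are no part of the job. What is shaped like the knob but green is not meant.

How it is judged:
By the outcome, as a careful person would: the job done as asked, in the order asked, and still so for the second after the job is handed in, while the arm keeps its last pose, push and grip.
It also fails if it takes over 45 s, if anything falls off the work surface, if the arm or the gripper's body presses on something with over 40 N, if the wrist force passes 120 N, or if a joint passes its speed limit or range.

ROBOT

A 7-joint arm with a two-finger parallel gripper is mounted at the origin on the work surface. World frame = base frame: x ahead of the robot, y to its left, z up, the work surface at z = 0. Lengths are in mm, angles in rad, forces in N, time in s.
With the tool pointing down it reaches from about 400 to 875 mm from the base axis. Payload 6.5 kg.
Tool frame: the origin (TCP) lies between the finger pads; the fingertips stand 14 mm ahead of it and the grasp point (between the pads) lies 5 mm behind it; z points along the fingers, y is the line along which they close (so a half turn about z gives the same grasp; the last joint's range is limited). The gripper opens to 85 mm and grips with 20 to 120 N. Pads are 22 mm wide; open, the fingers measure 114 mm over their backs; the gripper's body (76 mm by 85 mm) begins 54 mm behind the grasp point. The pads swing forward as they close: fully open they stand 13 mm farther back than shut.
Start: joints at [1.129, 0.536, -0.004, 1.538, 0.003, 1.067, -0.071], TCP at [238.557, -604.633, 245.29] pointing down, gripper open.
Joint ranges: [-2.7, 2.7], [-0.37, 2.16], [-1.27, 1.26], [0.24, 2.4], [-1.31, 4.45], [0.19, 1.91], [-2.76, 2.76]. Speed limits (rad/s): [2.39, 2.39, 3.14, 3.14, 3.14, 3.14, 3.14].

INTERFACE

Orientations are given as a 3x3 rotation matrix whose columns are the frame's x, y, z axes.
In Python, from station import * gives the robot as it stands. The module is installed in compiled form; this text tells all that it offers. Calls block until the motion is done:
- move_to(position, orientation): joint-space move of the TCP to a pose.
- line_to(position, orientation=None, velocity=150, f_stop=None): straight line of the TCP; orientation=None keeps the orientation; velocity is the mean speed in mm/s. With f_stop (N) it stops when the force on the tool has changed by that much, and returns True; else False.
- set_joints(angles): joint-space move.
- open_gripper() and grab(): open the fingers fully, or close them until they stop; the grip force is fixed at half the most.
- hold(seconds).
- inverse_kinematics(position, orientation): joint angles nearest the present ones, or None.
- get_state(): the state.
- read_camera(name): name is "scene" or "side" or "wrist"; returns a dict with "color" (420x560x3 uint8, red, green, blue), "intrinsics" (3x3 intrinsics, pixels), "cam_to_world" (4x4, takes a point from camera to world coordinates); the wrist camera has in their place "mount" (4x4, takes a point from camera to tool coordinates, whose origin is the TCP and whose axes are the flange's). Camera axes: x right, y down, z forward; pixel columns grow to the right and rows downward; lengths in mm; the calibration is good to about 2 mm. The wrist camera is an equidistant fisheye: a pixel r from the principal point sees the ray r / f radians off the axis. A picture is of the moment at which its call begins: read the wrist's pose just before it. There is no depth.
A pose or a line that the arm cannot do raises MotionError and nothing moves.
- finish_job(): hands the job in; it is judged then, once.
Trained networks look in a picture, given as the dict that the camera call returned (one of the last four; its "shot" number tells which), for a name from the list of things; names that differ only in an ending like _2 or _b are one class to them, and where a whole thing is asked for, a point or a joint stands for the part that bears it (a point fixed in the world has none). Each returns a list of dicts, best first, with "confidence" (0 to 1); they miss things now and then, are a little off and sometimes report something else, mostly with a low value. They report only what shows in the picture. A call takes as long as a camera call. They do not tell look-alikes from the thing itself.
- find_in(picture, query): "rect" ([left, top, right, bottom] in pixels, round what is visible of it).
- cut_out(picture, query): "mask" (420x560 bool, what is visible of it) and "rect" ([left, top, right, bottom] in pixels, round what is visible of it).
The state is a dict: "t": time; "joints": joint angles; "qvel": joint speeds; "joint_efforts": joint torques, N m; "tcp_pos": TCP position; "tcp_rot": TCP orientation; "force": force on the tool from outside, world axes, zero at the start; "torque": the same for the moment, N m; "grip_width": finger opening in mm; "finger_force": force on a finger pad.
Only numpy, scipy, OpenCV 4.12 (cv2) and the standard library are available. Lean on these libraries where they do the work, as an engineer would, in place of code of your own. Each camera call takes 0.05 s, during which the arm holds its last target. There are 200 camera calls.

## Working session

There is one attempt and no reset: what is moved stays moved. The work goes in short steps, each a Python script; the robot and the scene stay as the last script left them, time stands still between calls to the robot, and variables do not carry over. Pictures are saved under pics/ and viewed, at most 10 in all, crops included, and the job is handed in when it is done.

```bash
mkdir -p pics; python3 - <<'E'
from station import *
import cv2,numpy as np
s=get_state();print(s['t'],s['tcp_pos'],np.round(s['tcp_rot'],3).tolist())
ims=[]
for n in("scene","side"):
    p=read_camera(n);ims.append(p['color'])
    print(n,p['intrinsics'].tolist(),np.round(p['cam_to_world'],4).tolist())
    for q in("knob","valve","fitted_knob","spindle_tip","hob"):
        try:print(q,[(np.round(d['rect']).tolist(),round(d['confidence'],2)) for d in find_in(p,q)])
        except Exception as e:print(q,e)
    cv2.imwrite(f'pics/{n}0.png',cv2.resize(p['color'][...,::-1],(800,600),interpolation=cv2.INTER_CUBIC))
E
```

```text
0.0 [ 238.34530747 -604.07758889  244.41095892] [[0.93, 0.367, -0.001], [0.367, -0.93, 0.002], [-0.0, -0.002, -1.0]]
scene [[534.3969328934046, 0.0, 277.923484390298], [0.0, 534.3969328934046, 207.55085407477802], [0.0, 0.0, 1.0]] [[0.208, 0.5866, -0.7827, 1440.5731], [0.9781, -0.1266, 0.165, -341.4784], [-0.0023, -0.7999, -0.6001, 760.8476], [0.0, 0.0, 0.0, 1.0]]
knob [([230.0, 206.0, 249.0, 229.0], 0.73)]
valve [([380.0, 206.0, 409.0, 227.0], 0.89)]
fitted_knob [([363.0, 162.0, 389.0, 191.0], 0.96), ([257.0, 187.0, 277.0, 208.0], 0.57)]
spindle_tip [([140.0, 233.0, 169.0, 282.0], 0.59)]
hob [([343.0, 147.0, 560.0, 270.0], 0.64)]
side [[438.05608411317115, 0.0, 268.88447286867427], [0.0, 438.05608411317115, 215.45100211098693], [0.0, 0.0, 1.0]] [[-0.9334, -0.2671, 0.2398, 342.9887], [-0.359, 0.6927, -0.6256, 383.0147], [0.0009, -0.67, -0.7424, 732.7823], [0.0, 0.0, 0.0, 1.0]]
knob [([309.0, 242.0, 334.0, 271.0], 0.94), ([298.0, 208.0, 318.0, 236.0], 0.65)]
valve [([159.0, 290.0, 194.0, 324.0], 0.82)]
fitted_knob [([227.0, 317.0, 262.0, 353.0], 0.58)]
spindle_tip [([312.0, 240.0, 336.0, 271.0], 0.67), ([173.0, 298.0, 183.0, 310.0], 0.64)]
hob [([38.0, 272.0, 312.0, 418.0], 0.63)]
```

View pics/scene0.png

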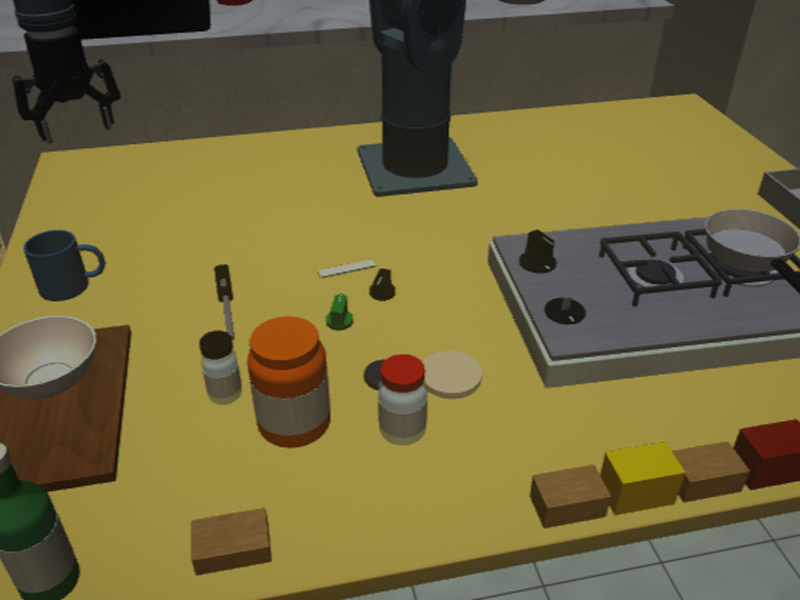

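View pics/side0.png

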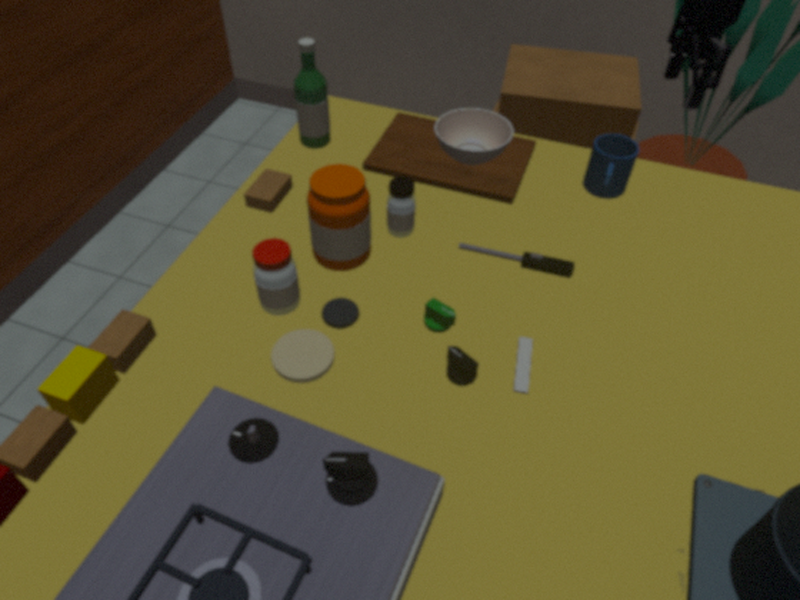

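In the scene view (800x600), the loose black knob is at (382,284). Its look-alikes are the green knob (340,311), the fitted black knob (538,250) and the dark burner cap (378,375). The bare spindle is at (565,310). In the side view the black knob is at (461,365), green at (438,315), fitted at (350,475) and bare at (253,440). I choose the loose black knob and will check it with a wrist close-up.

```bash
cat > h.py <<'E'
from station import *
import cv2,numpy as np
def ray(p,uv,s=None):
    K=p['intrinsics'];x=(uv[0]-K[0,2])/K[0,0];y=(uv[1]-K[1,2])/K[1,1]
    if s is None: M=p['cam_to_world'];d=np.array([x,y,1.])
    else:
        T=np.eye(4);T[:3,:3]=s['tcp_rot'];T[:3,3]=s['tcp_pos'];M=T@p['mount']
        r=np.hypot(x,y);d=np.array([x/r*np.sin(r),y/r*np.sin(r),np.cos(r)])
    return M[:3,3],M[:3,:3]@d
def atz(p,uv,z,s=None):
    o,d=ray(p,uv,s);return o+d*(z-o[2])/d[2]
def proj(p,X,s):
    T=np.eye(4);T[:3,:3]=s['tcp_rot'];T[:3,3]=s['tcp_pos'];M=np.linalg.inv(T@p['mount'])
    c=M[:3,:3]@np.asarray(X,float)+M[:3,3];th=np.arctan2(np.hypot(c[0],c[1]),c[2]);ph=np.arctan2(c[1],c[0]);K=p['intrinsics']
    return np.array([K[0,2]+K[0,0]*th*np.cos(ph),K[1,2]+K[1,1]*th*np.sin(ph)])
def topdown(p,s,c,z,half,scale):
    """orthorectified view of plane z: column=+x world, row=-y world"""
    n=int(2*half*scale);m=np.zeros((n,n,2),np.float32)
    for i in range(n):
        for j in range(n): m[i,j]=proj(p,[c[0]-half+j/scale,c[1]+half-i/scale,z],s)
    return cv2.remap(p['color'],m[...,0],m[...,1],cv2.INTER_CUBIC)
def R(yaw): # tool x at angle yaw, tool down
    c,s=np.cos(yaw),np.sin(yaw);return np.array([[c,s,0],[s,-c,0],[0,0,-1.]])
E
python3 - <<'E'
from h import *
a=read_camera("scene");b=read_camera("side")
f=.7
for n,u,v,z in(("knob",(382,284),(461,365),18),("green",(340,311),(438,315),18),("fitted",(538,262),(350,485),80),("bare",(565,310),(253,440),72)):
    A=atz(a,np.array(u)*f,z);B=atz(b,np.array(v)*f,z);print(n,A.round(),B.round())
w=read_camera("wrist");print(w['intrinsics'],w['mount'].round(3))
k=atz(b,np.array((461,365))*f,18)
for y in np.arange(-3,3.2,.5): 
    q=inverse_kinematics([k[0],k[1],200],R(y));print(round(y,1),None if q is None else np.round(q,2))
E
```

```text
knob [ 433. -154.   18.] [ 433. -156.   18.]
green [ 490. -233.   18.] [ 492. -235.   18.]
fitted [511.  82.  80.] [494.  96.  80.]
bare [626.  82.  72.] [626.  81.  72.]
[[325.1922621    0.         280.16025418]
 [  0.         325.1922621  208.66710373]
 [  0.           0.           1.        ]] [[-1.00000e-03 -9.62000e-01 -2.75000e-01  6.97590e+01]
 [ 1.00000e+00 -1.00000e-03  1.00000e-03  1.45700e+00]
 [-1.00000e-03 -2.75000e-01  9.62000e-01 -1.29571e+02]
 [ 0.00000e+00  0.00000e+00  0.00000e+00  1.00000e+00]]
-3.0 [ 0.89  0.38 -0.76  2.03  0.34  0.86  1.65]
-2.5 [ 1.11  0.49 -1.07  2.02  0.54  0.94  1.97]
-2.0 [ 1.11  0.49 -1.07  2.02  0.54  0.94  2.47]
-1.5 [-0.61  0.48  1.1   2.11 -0.57  0.89 -2.25]
-1.0 [ 0.21  0.28  0.04  2.07 -0.02  0.8  -2.31]
-0.5 [ 0.3   0.28 -0.06  2.06  0.02  0.8  -1.84]
0.0 [ 0.4   0.29 -0.18  2.06  0.07  0.8  -1.39]
0.5 [ 0.48  0.29 -0.27  2.05  0.11  0.81 -0.92]
1.0 [ 0.56  0.3  -0.36  2.05  0.14  0.81 -0.46]
1.5 [ 0.63  0.31 -0.45  2.04  0.18  0.82  0.01]
2.0 [ 0.7   0.33 -0.53  2.04  0.22  0.83  0.47]
2.5 [ 0.76  0.34 -0.61  2.04  0.26  0.84  0.94]
3.0 [ 0.85  0.36 -0.71  2.03  0.31  0.85  1.39]
```

```bash
python3 - <<'E'
from h import *
import time
s0=get_state()['t']
out=[]
for n,c,z in(("spin",(626,82),98),("knob",(433,-155),36)):
    move_to([c[0],c[1],z+115],R(0.3))
    s=get_state();p=read_camera("wrist");print(n,s['t'],s['joints'].round(2) if hasattr(s['joints'],'round') else s['joints'])
    np.savez(f'{n}.npz',color=p['color'],K=p['intrinsics'],mount=p['mount'],pos=s['tcp_pos'],rot=s['tcp_rot'])
    for q in(("valve","spindle_tip","fitted_knob") if n=="spin" else ("knob",)):
        print(q,[(np.round(d['rect']).tolist(),round(d['confidence'],2)) for d in find_in(p,q)])
    zz=74 if n=="spin" else 36
    t=topdown(p,s,c,zz,45,4.4);out.append(t)
cv2.imwrite('pics/td1.png',np.hstack(out)[...,::-1])
E
```

```text
spin 3.5333 [ 0.08  0.57 -0.4   1.6   0.25  1.02 -1.67]
valve [([247.0, 163.0, 317.0, 235.0], 0.94)]
spindle_tip [([466.0, 218.0, 505.0, 268.0], 0.59), ([398.0, 167.0, 470.0, 246.0], 0.49), ([276.0, 200.0, 292.0, 218.0], 0.47), ([415.0, 394.0, 427.0, 398.0], 0.23)]
fitted_knob [([208.0, 295.0, 266.0, 352.0], 0.93)]
knob 4.925 [ 0.57  0.39 -0.38  2.08  0.22  0.7  -1.23]
knob [([255.0, 180.0, 309.0, 238.0], 0.94), ([363.0, 142.0, 422.0, 204.0], 0.91)]
```

View pics/td1.png

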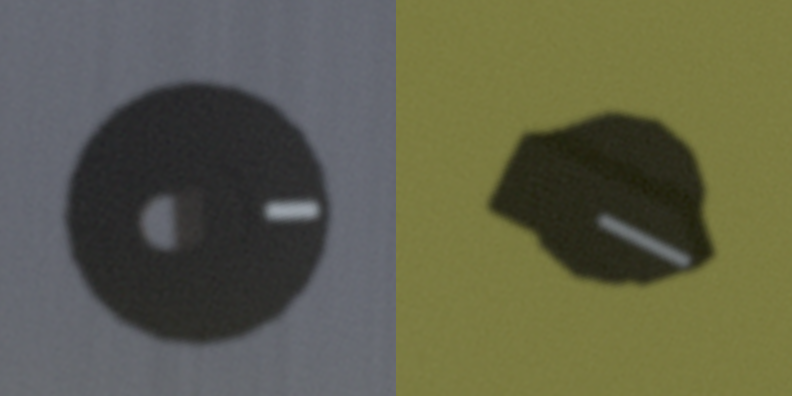

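Left: bezel with its centre at (198,212) and the white tick pointing to +x (yaw about 0.02), plus the D-tip with its flat on the tick side. Right: the chosen loose black knob, line running to the beak at yaw about -0.47. The choice is confirmed. Next I refine with silhouette fits and a second, half-turned view to cancel the camera offset.

```bash
cat > fit.py <<'E'
from h import *
from scipy.optimize import minimize
def hull(p,s,P): return cv2.convexHull(np.array([proj(p,x,s) for x in P],np.float32)*16).astype(np.int32)
def cyl(r,z0,z1): 
    a=np.linspace(0,2*np.pi,40);return [(r*np.cos(t),r*np.sin(t),z) for t in a for z in(z0,z1)]
BAR=[(x,y,z) for x in(-20,20) for y in(-10,10) for z in(8,36)];BEAK=[(20,y,z) for y in(-10,10) for z in(14,36)]+[(30,0,14),(30,0,36)]
KNOB=[cyl(22,0,8),BAR+[],BEAK];VALVE=[cyl(30,0,4)]
def fit(p,s,mask,parts,x0,z0,yaw=True):
    sub=cv2.getGaussianKernel
    m=mask.astype(np.float32)
    def cost(v):
        c,sn=np.cos(v[2]),np.sin(v[2]);im=np.zeros(m.shape,np.uint8)
        for P in parts:
            P=np.array(P,float);W=np.c_[c*P[:,0]-sn*P[:,1]+v[0],sn*P[:,0]+c*P[:,1]+v[1],P[:,2]+z0]
            cv2.fillConvexPoly(im,hull(p,s,W),255,cv2.LINE_AA,4)
        return np.abs(im/255.-m).sum()/m.sum()
    sim=np.array([x0]+[np.array(x0)+d for d in([4,0,0],[0,4,0],[0,0,.15])])
    r=minimize(cost,x0,method='Nelder-Mead',options=dict(initial_simplex=sim,xatol=.01,fatol=1e-5,maxiter=250))
    return r.x,r.fun
def seg(color,rect,thr=None,drop=None):
    l,t,r,b=[int(v) for v in rect];g=cv2.GaussianBlur(color,(3,3),0).max(2)
    w=np.zeros(g.shape,bool);w[t-8:b+9,l-8:r+9]=1
    T,_=cv2.threshold(g[w].reshape(-1,1),0,255,cv2.THRESH_OTSU)
    k=((g<T)&w).astype(np.uint8);n,lab,st,_=cv2.connectedComponentsWithStats(k);i=1+st[1:,4].argmax()
    cs,_=cv2.findContours((lab==i).astype(np.uint8),cv2.RETR_EXTERNAL,cv2.CHAIN_APPROX_NONE)
    o=np.zeros(g.shape,np.uint8);cv2.drawContours(o,cs,-1,1,-1);return o
def load(n):
    d=np.load(n+'.npz');return dict(color=d['color'],intrinsics=d['K'],mount=d['mount']),dict(tcp_pos=d['pos'],tcp_rot=d['rot'])
E
python3 - <<'E'
from fit import *
p,s=load('spin');print('valve',fit(p,s,seg(p['color'],[247,163,317,235]),VALVE,[626,79,0],70))
t=topdown(p,s,(626,79),74,35,8).max(2).astype(float)
yy,xx=np.mgrid[:560,:560];X=-35+xx/8;Y=35-yy/8;r=np.hypot(X,Y)
m=(r>14)&(r<28.5)&(t>110);print('tick',m.sum(),X[m].mean(),Y[m].mean())
p,s=load('knob');print('knob',fit(p,s,seg(p['color'],[255,180,309,238]),KNOB,[431,-157,-.47],0))
for y in(-.47,2.67):
    move_to([431,-157,150],R(y));s=get_state();p=read_camera("wrist")
    d=[d for d in find_in(p,'knob')];d.sort(key=lambda d:np.hypot(*(np.array(d['rect'][:2])+d['rect'][2:]-2*proj(p,[431,-157,18],s))))
    print(y,s['t'],fit(p,s,seg(p['color'],d[0]['rect']),KNOB,[431,-157,-.47],0))
E
```

```text
valve (array([ 6.24927343e+02,  7.83627754e+01, -4.73607204e-02]), np.float64(0.06245723707176654))
tick 2487 21.333835946924005 0.25779051065540814
knob (array([ 4.29975317e+02, -1.57778479e+02, -4.09299858e-01]), np.float64(0.09687532767117542))
-0.47 5.7083 (array([ 429.60874343, -157.33427207,   -0.45379231]), np.float64(0.09565713483244685))
2.67 8.125 (array([ 430.2370679 , -157.47510062,   -0.46488692]), np.float64(0.09228255404725993))
```

Three knob fits agree to within 0.7 mm: (430,-157.4), yaw -0.46. I'll grasp now, then take a second look at the spindle from the other side with the knob in hand.

```bash
python3 - <<'E'
from fit import *
Rk=R(np.pi-.46)
line_to([429.9,-157.4,60],Rk,velocity=200);print(line_to([429.9,-157.4,25.5],velocity=80,f_stop=8))
grab();s=get_state();print(s['t'],s['tcp_pos'],s['grip_width'],s['finger_force'],s['force'])
line_to([429.9,-157.4,190],velocity=250)
s=get_state();print(s['grip_width'],s['force'])
# pictures of the bezel, knob in hand, TCP to the side
c=np.array([625.5,78.5])
out=[]
for i,dy in enumerate((-65,65)):
    if i: line_to([c[0]+10,c[1]+dy,195],velocity=250)
    else: move_to([c[0]+10,c[1]+dy,195],R(np.pi))
    s=get_state();p=read_camera("wrist")
    np.savez(f'sp{i}.npz',color=p['color'],K=p['intrinsics'],mount=p['mount'],pos=s['tcp_pos'],rot=s['tcp_rot'])
    d=find_in(p,'valve');print(s['t'],[(np.round(e['rect']).tolist(),round(e['confidence'],2)) for e in d], proj(p,[*c,70],s))
    out.append(p['color'])
cv2.imwrite('pics/w2.png',cv2.resize(np.hstack(out),(800,300))[...,::-1])
E
```

```text
False
10.025 [ 430.12261205 -157.47632745   25.79389842] 18.865115130549082 59.058191411080244 [-1.29647984 -0.77961281  4.65657583]
18.943204180303834 [-0.80057219  0.05032638 -0.21270051]
11.875 [([325.0, 156.0, 401.0, 232.0], 0.86)] [363.63528922 193.84290569]
12.6417 [([169.0, 158.0, 240.0, 228.0], 0.57)] [203.91538816 192.48960844]
```

View pics/w2.png

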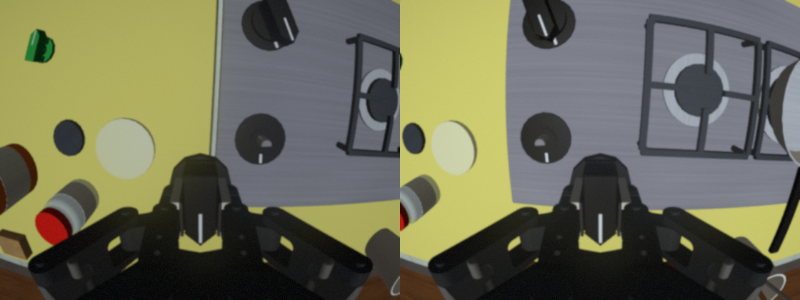

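The knob is held with its beak to tool -x (image bottom). The bezel, with its tick pointing image-down (+x), shows in both views at (260,138) and (545,137). Fitting both.

```bash
python3 - <<'E'
from fit import *
for n,rc in(('spin',[247,163,317,235]),('sp0',[325,156,401,232]),('sp1',[169,158,240,228])):
    p,s=load(n);m=seg(p['color'],rc);x,f=fit(p,s,m,VALVE,[625.5,78.5,0],70)
    t=topdown(p,s,x[:2],74,35,8).max(2).astype(float)
    yy,xx=np.mgrid[:560,:560];X=-35+xx/8;Y=35-yy/8;r=np.hypot(X,Y)
    k=(r>17)&(r<28)&(X>0)&(t>130);a,b=X[k].mean(),Y[k].mean()
    C=np.cov(X[k],Y[k]);w,v=np.linalg.eigh(C);v=v[:,1]*np.sign(v[0,1])
    print(n,x[:2].round(2),round(f,3),m.sum(),'tick',k.sum(),a.round(1),b.round(2),'ang',np.arctan2(b,a).round(3),np.arctan2(v[1],v[0]).round(3))
# knob in hand: white line in tool frame
for n in('sp0','sp1'):
    p,s=load(n);t=topdown(p,s,s['tcp_pos'],s['tcp_pos'][2]+10.5,35,8).max(2).astype(float)
    yy,xx=np.mgrid[:560,:560];X=-35+xx/8;Y=35-yy/8;k=(t>130)&(abs(Y)<6)&(X>-5)&(X<32)
    C=np.cov(X[k],Y[k]);w,v=np.linalg.eigh(C);v=v[:,1]*np.sign(v[0,1]);print(n,k.sum(),X[k].min(),X[k].max(),Y[k].mean(),np.arctan2(v[1],v[0]))
    print(s['tcp_pos'],s['tcp_rot'][:,0])
E
```

```text
spin [624.79  78.36] 0.062 3651 tick 1826 22.6 0.91 ang 0.04 0.033
sp0 [626.34  78.9 ] 0.087 3863 tick 1961 22.0 0.85 ang 0.039 0.048
sp1 [626.21  77.87] 0.087 3883 tick 2546 22.2 0.98 ang 0.044 0.039
sp0 6230 5.25 31.875 -0.08218298555377207 0.12019513433415302
[634.71253235  11.88958447 194.08698169] [-0.99999704  0.00168068  0.00176151]
sp1 7094 5.0 31.875 -0.21188680575133917 0.11788466927336441
[635.53252905 142.66971042 195.0581411 ] [-9.99999826e-01  5.33425367e-04 -2.51553846e-04]
```

```bash
python3 - <<'E'
from fit import *
o=[]
for n in('sp0','sp1'):
    p,s=load(n);t0=topdown(p,s,s['tcp_pos'],s['tcp_pos'][2]+10.5,35,8);o.append(t0[::2,::2]);t=t0.min(2).astype(float)
    yy,xx=np.mgrid[:560,:560];X=-35+xx/8;Y=35-yy/8;k=(t>110)&(abs(Y)<6)&(X>-5)&(X<26)
    C=np.cov(X[k],Y[k]);w,v=np.linalg.eigh(C);v=v[:,1]*np.sign(v[0,1]);print(n,k.sum(),X[k].min(),X[k].max(),X[k].mean(),Y[k].mean(),np.arctan2(v[1],v[0]))
cv2.imwrite('pics/h3.png',np.hstack(o)[...,::-1])
E
```

```text
sp0 2771 5.125 25.875 15.540553951642007 -1.5189462287982678 -0.0015546760001353898
sp1 3298 5.0 25.875 15.511105215281988 -1.5499166161309885 0.00032074062399174464
```

View pics/h3.png

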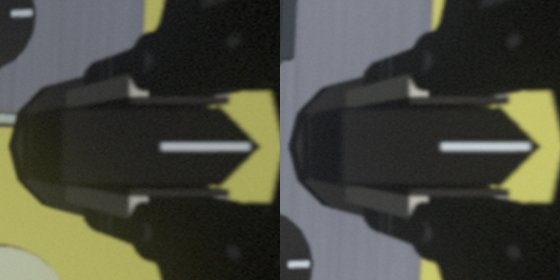

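The in-hand line is parallel to the tool axis (good), but it appears 1.5 mm off laterally. I'll take one low view with the spindle right in front of the knob to settle that.

```bash
python3 - <<'E'
from fit import *
T=R(np.pi+.04)
move_to([625.5+45*np.cos(.04),78.4+45*np.sin(.04),175],T)
line_to([625.5+45*np.cos(.04),78.4+45*np.sin(.04),136],velocity=150)
hold(.2);s=get_state();p=read_camera("wrist");print(s['t'],s['tcp_pos'])
np.savez('low.npz',color=p['color'],K=p['intrinsics'],mount=p['mount'],pos=s['tcp_pos'],rot=s['tcp_rot'])
d=find_in(p,'valve');print([(np.round(e['rect']).tolist(),round(e['confidence'],2)) for e in d])
c=(640,79)
o=[topdown(p,s,c,z,45,4.4) for z in(98,74)]
cv2.imwrite('pics/low4.png',np.hstack(o)[...,::-1])
E
```

```text
13.75 [671.01059445  80.74324179 137.23432508]
[([272.0, 148.0, 297.0, 167.0], 0.39)]
```

View pics/low4.png

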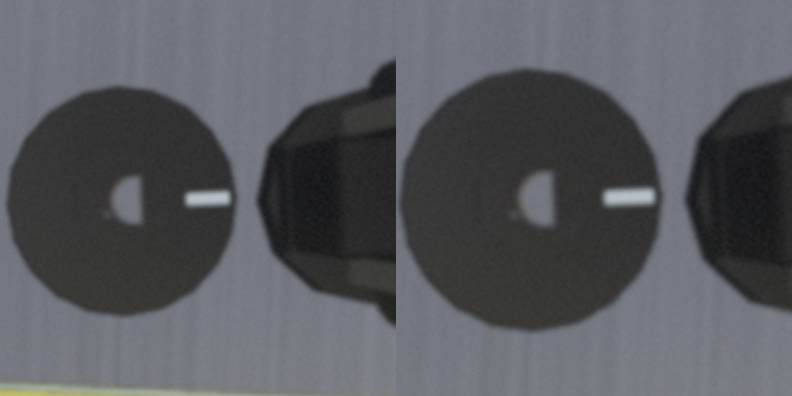

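The low view shows the spindle tip centred at about (625.5, 78.6), matching the earlier fits, so the lateral offset belongs to the knob in the hand. I'll recheck that number with averaged states, then insert carefully.

```bash
python3 - <<'E'
from fit import *
S=[]
for _ in range(8): S.append(get_state()['tcp_pos']);hold(.02)
print('mean',np.mean(S,0).round(2),'std',np.std(S,0).round(2))
p,s=load('low');s['tcp_pos']=np.mean(S,0)
# knob line and tip in world frame, unrotated by .04
t=topdown(p,s,s['tcp_pos'],s['tcp_pos'][2]+10.5,35,8).min(2).astype(float)
yy,xx=np.mgrid[:560,:560];X=-35+xx/8;Y=35-yy/8;a=.04;U=X*np.cos(a)+Y*np.sin(a);V=-X*np.sin(a)+Y*np.cos(a)
k=(t>110)&(abs(V)<4)&(U>0)&(U<29);print('line',k.sum(),U[k].min(),U[k].max(),V[k].mean())
t=topdown(p,s,(625.5,78.5),98,12,20).min(2).astype(float);n=480;yy,xx=np.mgrid[:n,:n];X=-12+xx/20;Y=12-yy/20
k=(t>90)&(np.hypot(X,Y)<8);print('tip',k.sum(),X[k].min(),X[k].max(),Y[k].min(),Y[k].max())
# go over the spindle, knob underside ~4 above the tip
tx,ty=625.9,79.8
line_to([671,80.2,160],velocity=150);line_to([tx,ty,160],velocity=150);line_to([tx,ty,128],velocity=100);hold(.3)
S=[get_state() for _ in range(4)];print(S[0]['t'],np.mean([x['tcp_pos'] for x in S],0).round(2),np.mean([x['force'] for x in S],0).round(2))
E
```

```text
mean [670.77  80.32 136.66] std [0.07 0.07 0.15]
line 3258 4.92601919847828 27.59290561296286 -1.5509981605448218
tip 22198 -5.45 1.1999999999999993 -5.550000000000001 4.85
15.5083 [626.18  79.88 128.47] [ 0.36  0.45 -0.89]
```

```bash
python3 - <<'E'
from fit import *
tx,ty=625.7,79.75
line_to([tx,ty,128],velocity=50)
for z in(124,121,118,115,112):
    st=line_to([tx,ty,z],velocity=40,f_stop=6)
    S=[get_state() for _ in range(4)];print(z,st,S[0]['t'],np.mean([x['tcp_pos'] for x in S],0).round(2),np.mean([x['force'] for x in S],0).round(2),S[0]['grip_width'].round(2),np.mean([x['torque'] for x in S],0).round(2))
    if st: break
E
```

```text
Traceback (most recent call last):
AttributeError: 'float' object has no attribute 'round'
```

```bash
cat > step.py <<'E'
from fit import *
def steps(tx,ty,zs,f,v=40):
    for z in zs:
        st=line_to([tx,ty,z],velocity=v,f_stop=f)
        S=[get_state() for _ in range(4)];print(z,st,round(S[0]['t'],2),np.mean([x['tcp_pos'] for x in S],0).round(2),np.mean([x['force'] for x in S],0).round(2),round(S[0]['grip_width'],2),np.mean([x['torque'] for x in S],0).round(2))
        if st: break
E
python3 -c "
from step import *
steps(625.7,79.75,(124,121,118,115,112),6)"
```

```text
124 False 16.26 [625.73  79.84 124.05] [ 0.31 -0.27 -0.  ] 18.76 [-0.01 -0.03 -0.05]
121 False 16.51 [625.54  79.64 120.73] [ 0.35  0.47 -0.46] 18.86 [-0.01 -0.    0.05]
118 False 16.76 [625.52  79.71 117.71] [-0.37 -0.3  -0.22] 19.13 [ 0.04 -0.02 -0.04]
115 False 17.01 [625.55  79.69 114.75] [ 0.65 -0.6  -0.62] 18.84 [ 0.01 -0.02  0.03]
112 False 17.26 [625.56  79.68 111.77] [-0.25  0.27  0.34] 18.82 [0.06 0.01 0.01]
```

No force with the tip 12 mm deep, so it's sliding in cleanly. Pressing next.

```bash
python3 -c "
from step import *
steps(625.7,79.75,(110,109,108,107,106,105,104,103,102),12,20)"
```

```text
110 False 17.51 [625.71  79.77 109.97] [-0.26 -0.55 -0.5 ] 18.52 [0.02 0.01 0.04]
109 False 17.76 [625.79  79.76 109.34] [-1.26 -0.48  3.58] 18.99 [-0.15  0.29  0.02]
108 False 18.01 [625.75  79.81 108.15] [-1.79 -0.71  5.18] 19.41 [-0.13  0.3   0.05]
107 False 18.26 [625.78  79.81 107.17] [-1.   -0.15  5.32] 18.84 [-0.15  0.33  0.03]
106 False 18.51 [625.79  79.79 106.25] [-2.37 -0.37  6.22] 19.28 [-0.22  0.45 -0.04]
105 False 18.76 [625.76  79.82 105.31] [-1.49 -0.29  6.77] 18.81 [-0.26  0.47 -0.01]
104 False 19.01 [625.78  79.8  104.41] [-2.63 -1.52  7.41] 19.13 [-0.22  0.53 -0.01]
103 False 19.26 [625.81  79.85 103.73] [-2.52 -1.22  8.75] 18.82 [-0.3   0.68  0.02]
102 False 19.51 [625.9   79.86 103.57] [-5.19 -3.27 15.46] 19.06 [-0.53  1.15  0.  ]
```

```bash
python3 -c "
from step import *
hold(1.2)
S=[get_state() for _ in range(4)];print(S[0]['t'],np.mean([x['tcp_pos'] for x in S],0).round(2),np.mean([x['force'] for x in S],0).round(2),S[0]['grip_width'],S[0]['finger_force'])
p=read_camera('side');q=read_camera('wrist')
cv2.imwrite('pics/end.png',np.hstack([p['color'],q['color']])[::1,:,::-1][:, ::1] if 0 else cv2.resize(np.hstack([p['color'],q['color']]),(800,300))[...,::-1])"
```

```text
20.7083 [625.92  79.86 103.57] [-4.39 -2.49 15.47] 18.467254326223223 60.99162141398743
```

View pics/end.png

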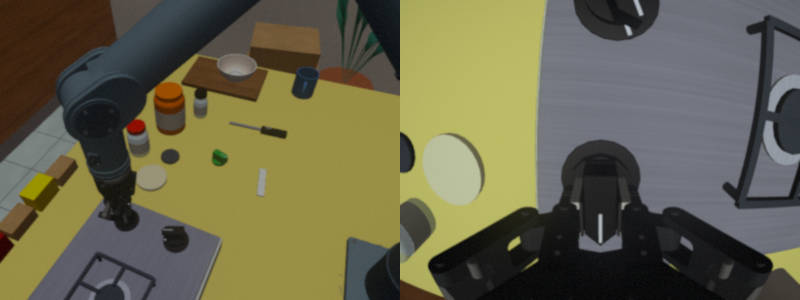

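The knob sits over the bezel (wrist view (600,190)), held at a steady 15.5 N against the stop, and the bystanders haven't moved. Handing in.

```bash
python3 -c "
from station import *
print(finish_job())"
```

```text
the job is handed in; nothing more can be done
None
```

The black knob is on the D-spindle with its flat aligned, pushed fully home and pressed about 6 mm down to the stop; the gripper was still holding it there (about 15 N) when I handed the job in at about 21 s of the 45 s allowed, and nothing else on the table appeared to have moved.

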